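# Count to the third slot and slide the brake pad home

### The job

At the end of the divider rack that has the tall knobbed post, set the tips of your closed fingers lightly on the sprung rail behind the first gap, and run them along the rail, counting gaps, until you are behind the third; go no farther along it. Then push the loose brake pad across the bench, keeping it flat and never picking it up, into that third gap from the post until it is fully home against the back plate. Leave the things in the rack and around it where they are, and finish clear of everything.

Things in the scene. Friction and masses are not known exactly. Their poses are not given: they have to be found in the camera images.
- rack: Fixed aluminium rack. Origin on the bench, mid-row at the gap mouths; x points into the gaps, away from the robot; y along the row, z up. 7 dividers 4 mm thick, 30 mm high, from x = 0 at y = 0, ±48, ±96, ±144 mm make 6 gaps 44 mm wide, centred at y = ±24, ±72, ±120. No roof; the floor is the bench. Back plate: face at x = 60 mm, 36 mm high. Foot tabs 4 mm thick at both ends, to y = ±182.
- rail: Steel rail, 288 mm long (rack's y), 14 mm wide, 8 mm thick, running behind all six gaps above the back plate. Origin mid-length on its top face, at rest 58 mm above the bench, at x = 66 mm of the rack; axes as the rack's. Sprung: pressed, it sinks level, at about 2 N to start and 6 N at its 12 mm stop, and springs back.
- post: Fixed steel post with a round knob on top, 22 mm across, 68 mm high, on the foot tab at one end of the rack (at x = 30, y = +164 or -164 mm of the rack; which end varies). Origin at the centre of its underside, 4 mm above the bench. The count starts at its end: the first gap is the one nearest to it.
- bolt: Low bolt head, 22 mm across and 10 mm high, on the foot tab at the other end of the rack. Origin at the centre of its underside.
- pad: Loose brake pad flat on the bench in front of the rack: 72 mm long (x), 36 wide (y), 16 high; dark steel plate 6 mm thick below, grey grooved lining 68 mm long on top. 0.2 to 0.33 kg. Origin at the centre of its underside; ends alike, long axis at first within 0.4 rad of the gaps' direction. When home its origin is 24 mm inside the mouth and its end stands 12 mm out.
- stored_pad: A like brake pad already stored in the rack, home in a gap which is not the third from the post; leave it. Origin at the centre of its underside.
- stored_block: Steel block 66 x 34 x 26 mm already stored in another gap which is not the third from the post; leave it. Origin at the centre of its underside.
- socket: Upright steel socket, 32 mm across, 38 mm high, on the bench to the left of the pad's area; leave it. Origin at the centre of its underside.
- grease_pot: Yellow round pot with a white cap, 58 mm across, 58 mm high, on the bench to the right of the rack; leave it. Origin at the centre of its underside.
- cap_tray: Small blue open tray, 70 x 60 x 25 mm, behind the rack; leave it. Origin at the centre of its underside.
- screwdriver: Screwdriver lying behind the rack, roughly along the row; leave it. Origin under its middle.
- washer: Large flat steel washer, 44 mm across, 5 mm thick, behind the rack; leave it. Origin at the centre of its underside.
There are look-alikes about, which are no part of the job. What is shaped like the pad but turquoise is not meant. Leave any yellow look-alike of the post alone.

How it is judged:
By the outcome, as a careful person would: the job done as asked, in the order asked, and still so for the second after the job is handed in, with the robot touching nothing.
It also fails if it takes over 67 s, if anything falls off the work surface, if the arm or the gripper's body presses on something with over 40 N, if the wrist force passes 120 N, or if a joint passes its speed limit or range.

### The arm

A 6-joint arm with a two-finger parallel gripper is mounted at the origin on the work surface. World frame = base frame: x ahead of the robot, y to its left, z up, the work surface at z = 0. Lengths are in m, angles in rad, forces in N, time in s.
With the tool pointing down it reaches from about 0.3 to 0.775 m from the base axis. Payload 14.6 kg.
Tool frame: the origin (TCP) lies midway between the tips of the shut fingers; the grasp point (between the pads) lies 19 mm behind it (ctrl.grip_depth is the z of the grasp point in the tool frame, in m); z points along the fingers, y is the line along which they close (so a half turn about z gives the same grasp; the last joint's range is limited). The gripper opens to 94 mm and grips with 3 to 60 N. Pads are 16 mm wide; open, the fingers measure 119 mm over their backs; the gripper's body (75 mm by 177 mm) begins 78 mm behind the grasp point.
Start: joints at [1.1, 0.3, 1.521, -0, 1.321, -0.067], TCP at [0.216, 0.506, 0.205] pointing down, gripper open.
Joint ranges: [-3.03, 3.03], [-0.79, 2.21], [0.23, 2.52], [-1.04, 4.18], [0, 3.07], [-2.55, 2.55]. Speed limits (rad/s): [2.22, 2.22, 2.57, 3.14, 3.14, 3.14].

### API

Orientations are given as [roll, pitch, yaw] about the fixed x, y, z axes, in that order (R = Rz(yaw) Ry(pitch) Rx(roll)).
In Python, from station import ctrl gives the robot as it stands. The module is installed in compiled form; this text tells all that it offers.
- The arm moves only by the tool carry_out, never from a script. Its argument "commands" is a list of rows, each a list of 3 entries, a list of its own where there are three numbers: the closure, from 0 (fully open) to 1 (shut), then the shift along the tool's x, y, z in mm, then the turn, a rotation vector about the tool's x, y, z in rad. In form: [[gripper, [tx, ty, tz], [wx, wy, wz]], ...]. A call has 1 to 10 rows; each row shifts and turns the commanded pose from where the row before left it, along the tool's axes as they then stand; what a row does not reach is not made up. A row lasts 1/8 s, in which the tool goes at most 62.5 mm and 10.7 degrees, less where a joint would pass 70% of its speed; a pose out of reach is approached as far as the arm can. A call with a gripper value outside its range is refused whole. The fingers move at their own pace and stop on an object; "squeeze" is the grip in N (left out, the last holds). Time passes only in rows, so rows that do not move let the fingers close. It gives the time, the measured TCP pose, the force, the opening and the grip force at its end, in the units of the state.
- ctrl.get_obs(): the state, without advancing time (a new reading comes with each control period).
- ctrl.camera(name): name is "side" or "top" or "wrist"; returns a dict with "img" (480x640x3 uint8, blue, green, red), "camera_matrix" (3x3 intrinsics, pixels), "rvec" (rotation vector, rad) and "tvec" (3), from world to camera coordinates, as OpenCV has them. Camera axes: x right, y down, z forward; pixel columns grow to the right and rows downward; lengths in m; the calibration is good to about 2 mm. A picture is of the moment at which its call begins. There is no depth.
- ctrl.hand_in(): hands the job in; it is judged then, once.
Trained networks look in the newest picture that a camera, given by its name, has taken for a name from the list of things; names that differ only in an ending like _2 or _b are one class to them, and where a whole thing is asked for, a point or a joint stands for the part that bears it (a point fixed in the world has none). Each returns a list of dicts, best first, with "score" (0 to 1); they miss things now and then, are a little off and sometimes report something else, mostly with a low value. They report only what shows in the picture. A call takes as long as a camera call. They do not tell look-alikes from the thing itself.
- ctrl.outline_of(thing, camera): "region" (480x640 bool, what is visible of it).
- ctrl.place_of(thing, camera): "at" ([x, y, z] in m, in world coordinates, good to about 4 mm: a listed point, or the origin of a listed thing).
The state is a dict: "time_s": time; "qpos": joint angles; "joint_vel": joint speeds; "tau": joint torques, N m; "ee_pos": TCP position; "eef_rot": TCP orientation; "force": force on the tool from outside, world axes, zero at the start; "moment": the same for the moment, N m; "grip_width": finger opening in m; "grip_force": force on a finger pad.
Only numpy, scipy, OpenCV 4.12 (cv2) and the standard library are available. Lean on these libraries where they do the work, as an engineer would, in place of code of your own. Each camera call takes 0.05 s, during which the arm holds its last target. There are 200 camera calls.

## Working session

There is one attempt and no reset: what is moved stays moved. The work goes in short steps, Python scripts to look and compute and a tool call to move; the robot and the scene stay as the last step left them, time stands still between calls to the robot, and variables do not carry over. Pictures are saved under pics/ and viewed, at most 10 in all, crops included, and the job is handed in when it is done.

Besides the shell and the picture viewer there is one more tool, called after "Request:" as a command line: name --argument value ..., lists and objects as JSON in quotes. carry_out: Moves the arm, as the interface text tells. Its arguments: {"type":"object","properties":{"commands":{"type":"array","items":{"type":"array"}},"squeeze":{"type":"number"}},"required":["commands"]}

```bash
mkdir -p pics
cat > h.py <<'E'
import numpy as np, cv2
from station import ctrl
def proj(c,P):
    return cv2.projectPoints(np.array(P,float).reshape(-1,1,3),c["rvec"],c["tvec"],c["camera_matrix"],None)[0].reshape(-1,2)
def ray(c,uv,z):
    R=cv2.Rodrigues(np.array(c["rvec"],float))[0];t=np.array(c["tvec"],float).ravel();C=-R.T@t
    uv=np.array(uv,float).reshape(-1,2);d=np.c_[uv,np.ones(len(uv))]@np.linalg.inv(c["camera_matrix"]).T@R
    return C+d*((z-C[2])/d[:,2])[:,None]
E
python3 - <<'E'
from h import *
np.set_printoptions(precision=4,suppress=True)
for n in("top","side"):
    c=ctrl.camera(n); cv2.imwrite(f"pics/{n}0.png",c["img"])
    for t in "rack rail post bolt pad stored_pad stored_block socket grease_pot".split():
        print(n,t,[(np.round(r["at"],3).tolist(),round(r["score"],2),proj(c,r["at"]).round().tolist()[0]) for r in ctrl.place_of(t,n)[:4]])
o=ctrl.get_obs(); print(o["ee_pos"],o["eef_rot"],o["time_s"],ctrl.grip_depth)
E
```

```text
top rack [([0.584, 0.015, 0.001], 0.71, [316.0, 243.0])]
top rail [([0.648, 0.014, 0.062], 0.69, [316.0, 205.0])]
top post [([0.62, 0.241, -0.002], 0.71, [200.0, 228.0]), ([0.618, 0.178, 0.003], 0.68, [232.0, 228.0])]
top bolt [([0.618, -0.149, 0.004], 0.56, [401.0, 223.0])]
top pad [([0.488, 0.005, 0.0], 0.66, [323.0, 293.0]), ([0.391, -0.044, -0.007], 0.66, [350.0, 344.0])]
top stored_pad [([0.61, 0.092, 0.003], 0.59, [276.0, 231.0])]
top stored_block [([0.61, -0.057, 0.001], 0.84, [353.0, 229.0])]
top socket [([0.542, 0.245, 0.002], 0.61, [197.0, 268.0]), ([0.609, -0.058, 0.002], 0.34, [354.0, 229.0])]
top grease_pot [([0.581, -0.245, -0.001], 0.89, [451.0, 242.0]), ([0.611, -0.15, 0.003], 0.34, [402.0, 227.0]), ([0.488, 0.007, -0.001], 0.23, [322.0, 293.0])]
side rack [([0.584, 0.018, -0.002], 0.63, [332.0, 280.0])]
side rail [([0.652, 0.02, 0.06], 0.65, [292.0, 245.0])]
side post [([0.623, 0.241, 0.002], 0.79, [266.0, 373.0]), ([0.616, 0.181, 0.005], 0.69, [285.0, 341.0])]
side bolt [([0.61, -0.06, -0.0], 0.34, [328.0, 251.0])]
side pad [([0.388, -0.047, -0.0], 0.83, [450.0, 272.0]), ([0.492, 0.01, -0.0], 0.69, [385.0, 283.0])]
side stored_pad [([0.609, 0.092, -0.0], 0.64, [306.0, 304.0]), ([0.584, 0.017, -0.0], 0.27, [332.0, 278.0]), ([0.654, 0.02, 0.061], 0.27, [291.0, 245.0])]
side stored_block [([0.612, -0.056, 0.0], 0.77, [326.0, 252.0]), ([0.584, -0.243, 0.002], 0.54, [360.0, 204.0])]
side socket [([0.543, 0.243, 0.003], 0.76, [322.0, 384.0])]
side grease_pot [([0.585, -0.244, 0.001], 0.87, [360.0, 204.0]), ([0.54, 0.242, 0.0], 0.56, [325.0, 385.0])]
[0.2161 0.5057 0.2054] [-3.1415  0.0001  2.7378] 1.0 -0.0188
```

View pics/top0.png

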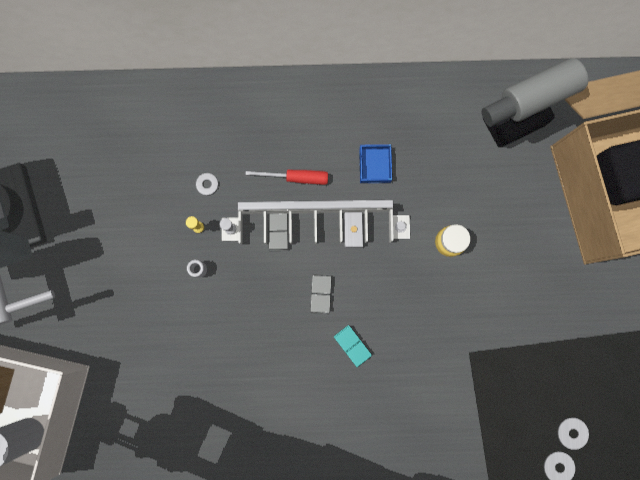

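View pics/side0.png

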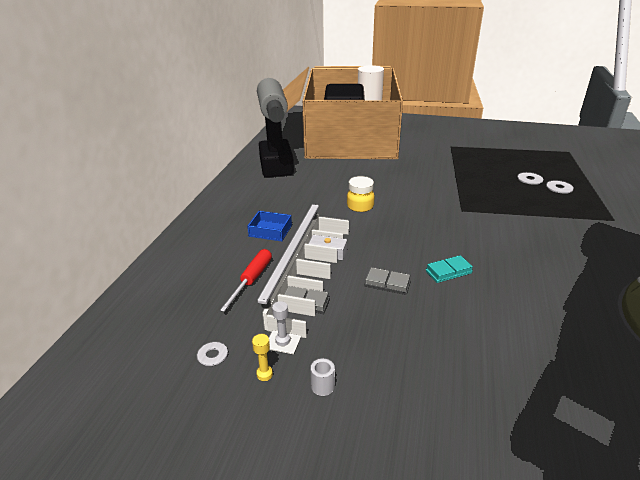

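The post candidates are the grey knobbed post on the rack's foot tab at (229,226) and the yellow look-alike at (195,224). The pad candidates are the grey pad at (321,294), the turquoise one at (352,346) and the stored one at (278,231). I choose the grey post, so the count starts at the left (+y) end, and the grey loose pad. The third gap, between columns 290 and 316, is empty.

```bash
cat > fit.py <<'E'
from h import *
np.set_printoptions(precision=4,suppress=True)
def outl(t,cam,near):
    best=None
    for r in ctrl.outline_of(t,cam):
        m=r["region"].astype(np.uint8)
        ys,xs=np.nonzero(m)
        d=np.hypot(xs.mean()-near[0],ys.mean()-near[1])
        if best is None or d<best[0]: best=(d,m,r["score"])
    return best
def padpose(c,cam,near,z=.013):
    d,m,s=outl("pad",cam,near)
    cn=max(cv2.findContours(m,0,1)[0],key=cv2.contourArea).reshape(-1,2)
    P=ray(c,cn,z)[:,:2].astype(np.float32)
    (x,y),(w,h),a=cv2.minAreaRect(P*1000)
    a=np.deg2rad(a)
    if h>w: w,h,a=h,w,a+np.pi/2
    a=(a+np.pi/2)%np.pi-np.pi/2
    return np.array([x/1000,y/1000,a,w,h]),s
E
python3 - <<'E'
from fit import *
c=ctrl.camera("top")
print("pad",padpose(c,"top",(321,294)))
d,m,s=outl("rail","top",(316,205))
cn=max(cv2.findContours(m,0,1)[0],key=cv2.contourArea).reshape(-1,2)
P=ray(c,cn,.058)[:,:2].astype(np.float32)*1000
print("rail",s,cv2.minAreaRect(P),P.min(0),P.max(0))
d,m,s=outl("rack","top",(316,225)); ys,xs=np.nonzero(m); print(s,xs.min(),xs.max(),ys.min(),ys.max())
img=cv2.resize(c["img"][180:360,200:440],None,fx=3.3,fy=3.3,interpolation=cv2.INTER_CUBIC)
rx,ry,th=.584,.0165,0.0
R=lambda x,y,z:[rx+x*np.cos(th)-y*np.sin(th),ry+x*np.sin(th)+y*np.cos(th),z]
for k in range(-3,4):
    q=(proj(c,[R(0,.048*k-.002,.03),R(.06,.048*k-.002,.03),R(.06,.048*k+.002,.03),R(0,.048*k+.002,.03)])-[200,180])*3.3
    cv2.polylines(img,[q.astype(int)],True,(0,0,255),1)
q=(proj(c,[R(.059,-.144,.058),R(.059,.144,.058),R(.073,.144,.058),R(.073,-.144,.058)])-[200,180])*3.3
cv2.polylines(img,[q.astype(int)],True,(0,255,0),1)
cv2.imwrite("pics/crop0.png",img)
E
```

```text
pad (array([ 0.4855,  0.0104, -0.0837, 71.3014, 34.6997]), 0.58)
rail 0.96 ((648.5335083007812, 15.949546813964844), (284.84466552734375, 14.645648956298828), 89.32025909423828) [ 639.679  -126.5072] [657.2162 158.3876]
0.87 222 409 200 243
```

View pics/crop0.png

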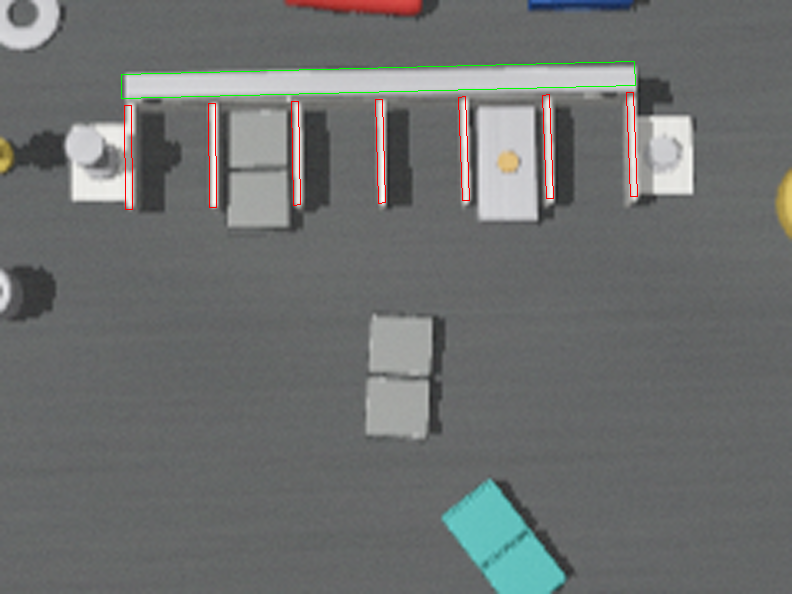

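The crop matches the rack model (red dividers, green rail). The loose grey pad is at crop (400,376). The third gap from the post is the empty one between dividers at crop x≈297 and 381.

```bash
cat > go.py <<'E'
import sys
from h import *
from scipy.spatial.transform import Rotation as Ro
def go(x,y,z,yaw=None):
    o=ctrl.get_obs(); R=Ro.from_euler("xyz",o["eef_rot"])
    p=np.array([x,y,z])-o["ee_pos"]
    out="shift mm "+str((R.inv().apply(p)*1000).round(1))
    if yaw is not None: out+=" rot "+str((R.inv()*Ro.from_euler("xyz",[np.pi,0,yaw])).as_rotvec().round(3))
    print(out,"at",o["ee_pos"].round(4),o["eef_rot"].round(3),"F",o["force"].round(2),"t",round(o["time_s"],2))
if __name__=="__main__": go(*map(float,sys.argv[1:]))
E
python3 go.py .650 .136 .10 3.131
```

```text
shift mm [-544.3 -169.5  105.5] rot [ 0.     0.    -0.393] at [0.2161 0.5058 0.2055] [3.142 0.    2.738] F [-0.7  -0.23  0.14] t 1.2
```

Request:
carry_out --commands '[[1,[-30,-10,0],[0,0,0]],[1,[-45,-14,0],[0,0,0]],[1,[-45,-14,0],[0,0,0]],[1,[-45,-14,0],[0,0,0]],[1,[-45,-14,0],[0,0,0]],[1,[-45,-14,0],[0,0,0]],[1,[-45,-14,0],[0,0,0]],[1,[-45,-14,0],[0,0,0]],[1,[-45,-14,0],[0,0,0]],[1,[-45,-14,0],[0,0,0]]]'

```text
time_s: 2.45
ee_pos: [0.5638, 0.2086, 0.2055]
eef_rot: [3.142, 0.0, 2.738]
force: [-0.3, 0.0, 0.3]
grip_width: 0.0007
grip_force: 0.0
```

Request:
carry_out --commands '[[1,[-45,-14,10],[0,0,0]],[1,[-45,-14,10],[0,0,0]],[1,[-20,-6,15],[0,0,0]],[1,[0,0,20],[0,0,-0.13]],[1,[0,0,20],[0,0,-0.13]],[1,[0,0,15],[0,0,-0.13]],[1,[0,0,0],[0,0,0]]]'

```text
time_s: 3.32
ee_pos: [0.65, 0.1352, 0.1143]
eef_rot: [-3.141, -0.002, 3.127]
force: [0.6, 0.1, 0.5]
grip_width: 0.0005
grip_force: 0.0
```

```bash
python3 go.py .650 .136 .075 3.131
```

```text
shift mm [-0.1  0.8 39.3] rot [-0.    -0.002 -0.004] at [0.65   0.1352 0.1143] [-3.141e+00 -2.000e-03  3.127e+00] F [0.63 0.08 0.49] t 3.33
```

Request:
carry_out --commands '[[1,[0,0,15],[0,0,0]],[1,[0,0,20],[0,0,0]],[1,[0,0,12],[0,0,0]],[1,[0,0,4],[0,0,0]],[1,[0,0,0],[0,0,0]]]'

```text
time_s: 3.95
ee_pos: [0.6505, 0.1353, 0.0644]
eef_rot: [-3.142, -0.0, 3.128]
force: [-1.0, -0.3, -0.3]
grip_width: 0.0005
grip_force: 0.0
```

```bash
python3 go.py .650 .136 .055
python3 - <<'E'
from h import *
a=ctrl.camera("side")["img"][200:360,220:380]; b=ctrl.camera("wrist")["img"]
cv2.imwrite("pics/rail1.png",np.hstack([cv2.resize(a,(400,400),interpolation=2),cv2.resize(b,(400,300)).__class__(0) if 0 else cv2.copyMakeBorder(cv2.resize(b,(400,300)),50,50,0,0,0)]))
E
```

```text
shift mm [0.5 0.7 9.4] at [0.6505 0.1353 0.0644] [-3.142 -0.     3.128] F [-1.03 -0.32 -0.27] t 3.95
```

View pics/rail1.png

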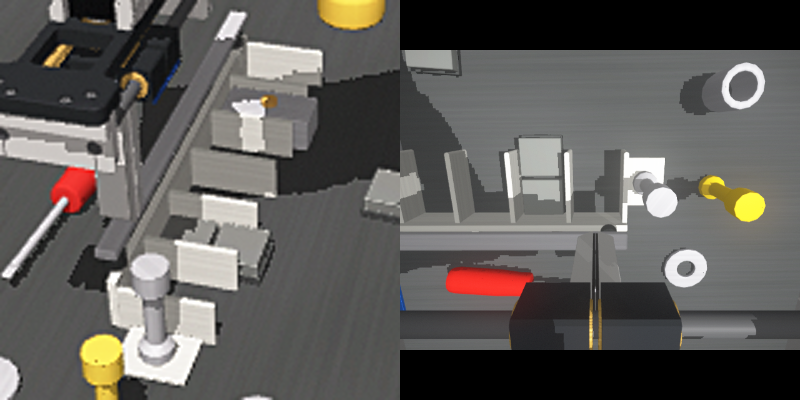

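The fingertips are over the rail behind the first gap: side crop (115,225), wrist view (597,235). I'm lowering gently.

Request:
carry_out --commands '[[1,[0,0,3],[0,0,0]],[1,[0,0,2],[0,0,0]],[1,[0,0,2],[0,0,0]],[1,[0,0,1.5],[0,0,0]],[1,[0,0,0],[0,0,0]],[1,[0,0,0],[0,0,0]]]'

```text
time_s: 4.8
ee_pos: [0.6505, 0.1353, 0.0561]
eef_rot: [3.142, 0.0, 3.128]
force: [-0.6, -0.1, 3.6]
grip_width: 0.0006
grip_force: 1.3
```

Request:
carry_out --commands '[[1,[0,0,1.5],[0,0,0]],[1,[0,0,0],[0,0,0]],[1,[0,-4,0],[0,0,0]],[1,[0,-8,0],[0,0,0]],[1,[0,-8,0],[0,0,0]],[1,[0,-8,0],[0,0,0]],[1,[0,-8,0],[0,0,0]],[1,[0,-8,0],[0,0,0]],[1,[0,-4,0],[0,0,0]],[1,[0,0,0],[0,0,0]]]'

```text
time_s: 6.05
ee_pos: [0.6498, 0.0866, 0.0544]
eef_rot: [-3.141, -0.0, 3.127]
force: [0.1, -2.9, 3.1]
grip_width: 0.0006
grip_force: 1.6
```

Request:
carry_out --commands '[[1,[0,-6,0],[0,0,0]],[1,[0,-8,0],[0,0,0]],[1,[0,-8,0],[0,0,0]],[1,[0,-8,0],[0,0,0]],[1,[0,-7,0],[0,0,0]],[1,[0,-4,0],[0,0,0]],[1,[0,-2,0],[0,0,0]],[1,[0,0,0],[0,0,0]],[1,[0,0,0],[0,0,0]]]'

```text
time_s: 7.18
ee_pos: [0.6492, 0.044, 0.0544]
eef_rot: [-3.141, -0.0, 3.128]
force: [-0.6, -2.5, 2.9]
grip_width: 0.0006
grip_force: 1.6
```

```bash
python3 go.py .650 .0405 .055
python3 - <<'E'
from h import *
a=ctrl.camera("side")["img"][200:360,220:380]; b=ctrl.camera("wrist")["img"]
cv2.imwrite("pics/rail2.png",np.hstack([cv2.resize(a,(400,400),interpolation=2),cv2.copyMakeBorder(cv2.resize(b,(400,300)),50,50,0,0,0)]))
E
```

```text
shift mm [-0.8 -3.5 -0.6] at [0.6492 0.044  0.0544] [-3.141 -0.     3.128] F [-0.61 -2.52  2.94] t 7.17
```

View pics/rail2.png

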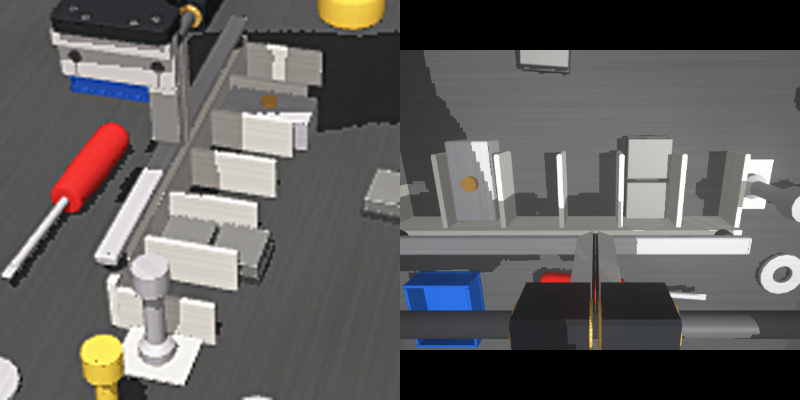

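In the wrist view the tips are on the rail at (597,237), between the third gap's dividers at 560 and 619. I'm lifting clear and moving to the pad's right side.

Request:
carry_out --commands '[[1,[0,0,-20],[0,0,0]],[1,[0,0,-40],[0,0,0]],[0.68,[20,-10,-10],[0,0,0.15]],[0.68,[0,0,0],[0,0,0.16]],[0.68,[0,0,0],[0,0,0.16]],[0.68,[0,0,0],[0,0,0.16]],[0.68,[0,0,0],[0,0,0.16]],[0.68,[0,0,0],[0,0,0.16]],[0.68,[0,0,0],[0,0,0.16]],[0.68,[0,0,0],[0,0,0.16]]]'

```text
time_s: 8.52
ee_pos: [0.6291, 0.0348, 0.1256]
eef_rot: [3.141, -0.0, 1.853]
force: [0.1, -0.4, 0.7]
grip_width: 0.0299
grip_force: 0.0
```

Request:
carry_out --commands '[[0.68,[0,0,0],[0,0,0.16]],[0.68,[0,0,0],[0,0,0.14]],[0.68,[0,0,0],[0,0,0]]]'

```text
time_s: 8.9
ee_pos: [0.6291, 0.0347, 0.1254]
eef_rot: [3.141, -0.0, 1.559]
force: [0.1, 0.7, -0.1]
grip_width: 0.0299
grip_force: 0.0
```

```bash
python3 go.py .4855 -.04 .05 1.561
python3 - <<'E'
from fit import *
c=ctrl.camera("top"); print(padpose(c,"top",(321,294)))
E
```

```text
shift mm [ -76.5 -142.8   75.3] rot [ 0.001 -0.    -0.002] at [0.6291 0.0347 0.1254] [ 3.141 -0.     1.559] F [ 0.07  0.73 -0.11] t 8.9Traceback (most recent call last):
  File "<stdin>", line 2, in <module>
  File "fit.py", line 12, in padpose
    d,m,s=outl("pad",cam,near)
    ^^^^^
TypeError: cannot unpack non-iterable NoneType object
```

Request:
carry_out --commands '[[0.68,[-19,-36,0],[0,0,0]],[0.68,[-20,-36,0],[0,0,0]],[0.68,[-20,-36,0],[0,0,0]],[0.68,[-18,-35,0],[0,0,0]],[0.68,[0,0,35],[0,0,0]],[0.68,[0,0,35],[0,0,0]],[0.68,[0,0,30],[0,0,0]],[0.68,[0,0,15],[0,0,0]],[0.68,[0,0,5],[0,0,0]],[0.68,[0,0,0],[0,0,0]]]'

```text
time_s: 10.25
ee_pos: [0.4855, -0.0406, 0.005]
eef_rot: [3.141, 0.0, 1.558]
force: [-0.3, -0.1, 0.5]
grip_width: 0.0301
grip_force: 0.0
```

```bash
python3 go.py .4855 .0135 .0035 1.561
python3 - <<'E'
from h import *
b=ctrl.camera("wrist")["img"]; cv2.imwrite("pics/lat.png",b)
E
```

```text
shift mm [54.1 -0.7  1.5] rot [ 0.001  0.    -0.003] at [ 0.4855 -0.0406  0.005 ] [3.141 0.    1.558] F [-0.25 -0.13  0.45] t 10.25
```

View pics/lat.png

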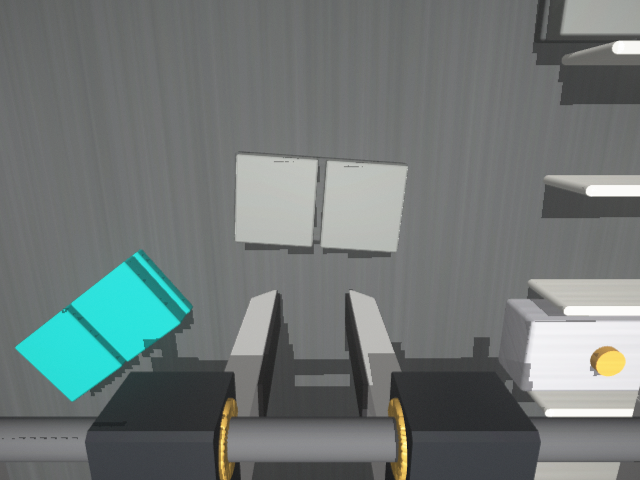

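The pad at (320,200) lies squarely ahead of the two fingers at (265,293) and (360,293), and the turquoise look-alike at (105,325) is clear. I'm pushing sideways (+y).

Request:
carry_out --commands '[[0.68,[8,0,1],[0,0,0]],[0.68,[6,0,0],[0,0,0]],[0.68,[5,0,0],[0,0,0]],[0.68,[5,0,0],[0,0,0]],[0.68,[5,0,0],[0,0,0]],[0.68,[5,0,0],[0,0,0]],[0.68,[5,0,0],[0,0,0]],[0.68,[5,0,0],[0,0,0]],[0.68,[4,0,0],[0,0,0]],[0.68,[2,0,0],[0,0,0]]]'

```text
time_s: 11.55
ee_pos: [0.4858, 0.0097, 0.0035]
eef_rot: [3.142, 0.0, 1.558]
force: [-0.1, -2.9, 1.2]
grip_width: 0.0298
grip_force: 1.4
```

Request:
carry_out --commands '[[0.68,[2,0,0],[0,0,0]],[0.68,[0,0,0],[0,0,0]]]'

```text
time_s: 11.8
ee_pos: [0.4857, 0.0117, 0.0033]
eef_rot: [-3.141, -0.0, 1.558]
force: [-0.5, -0.8, 0.6]
grip_width: 0.0301
grip_force: 0.0
```

```bash
python3 go.py .4855 .0143 .0035 1.561
python3 - <<'E'
from fit import *
for cam in("top","side","wrist"):
    c=ctrl.camera(cam)
    if cam=="wrist": cv2.imwrite("pics/lat2.png",c["img"])
    try: print(cam,padpose(c,cam,proj(c,[.4855,.037,.016])[0]))
    except Exception as e: print(cam,e)
E
```

```text
shift mm [ 2.6 -0.2 -0.2] rot [-0.    -0.    -0.003] at [0.4857 0.0117 0.0033] [-3.141 -0.     1.558] F [-0.54 -0.77  0.6 ] t 11.8
top (array([ 0.3712, -0.0767, -0.0361, 16.5466,  9.328 ]), 0.54)
side (array([ 0.4871,  0.0449, -0.0198, 72.1089, 56.0513]), 0.65)
wrist (array([ 0.489 ,  0.0407, -0.0131, 69.6699, 39.9292]), 0.72)
```

View pics/lat2.png

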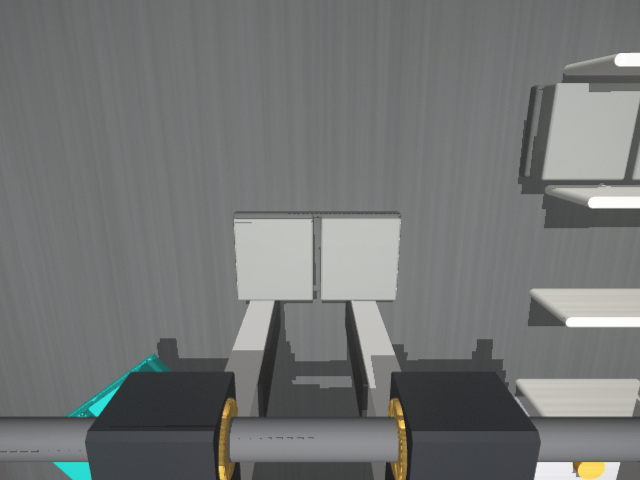

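Run:
```python
from fit import *
c=ctrl.camera("wrist"); print("div",ray(c,[[567,322],[590,203],[566,61]],.03)[:,:2]); print("pad",ray(c,[[235,218],[400,218],[397,300],[238,300]],.016)[:,:2])
```

```text
div [[0.5885 0.0173]
 [0.5894 0.0654]
 [0.573  0.1138]]
pad [[0.4561 0.0584]
 [0.5228 0.0575]
 [0.5232 0.0216]
 [0.455  0.0225]]
```

Request:
carry_out --commands '[[0.68,[1,0,0],[0,0,0]],[0.68,[1,0,0],[0,0,0]],[0.68,[0,0,0],[0,0,0]],[0.68,[-8,0,0],[0,0,0]],[0.68,[-12,0,0],[0,0,0]],[0.68,[0,0,-30],[0,0,0]],[0.894,[0,0,-50],[0,0,0]],[0.894,[20,-25,0],[0,0,0]],[0.894,[27,-28,0],[0,0,0]],[0.894,[0,0,0],[0,0,-0.15]]]'

```text
time_s: 13.4
ee_pos: [0.432, 0.0416, 0.0836]
eef_rot: [3.142, -0.0, 1.711]
force: [0.4, 0.1, 0.3]
grip_width: 0.0101
grip_force: 0.0
```

Request:
carry_out --commands '[[0.894,[0,0,0],[0,0,-0.158]],[0.894,[0,0,0],[0,0,-0.158]],[0.894,[0,0,0],[0,0,-0.158]],[0.894,[0,0,0],[0,0,-0.158]],[0.894,[0,0,0],[0,0,-0.158]],[0.894,[0,0,0],[0,0,-0.158]],[0.894,[0,0,0],[0,0,-0.158]],[0.894,[0,0,0],[0,0,-0.158]],[0.894,[0,0,0],[0,0,-0.158]],[0.894,[0,0,0],[0,0,0]]]'

```text
time_s: 14.65
ee_pos: [0.4332, 0.0406, 0.0835]
eef_rot: [3.142, 0.0, 3.128]
force: [-0.0, 0.4, 0.2]
grip_width: 0.0097
grip_force: 0.0
```

```bash
python3 go.py .430 .040 .004 3.131
python3 - <<'E'
from fit import *
for cam in("side","wrist"):
    c=ctrl.camera(cam)
    try: print(cam,padpose(c,cam,proj(c,[.4855,.037,.016])[0]))
    except Exception as e: print(cam,e)
E
```

```text
shift mm [ 3.2 -0.6 79.5] rot [ 0.     0.    -0.003] at [0.4332 0.0406 0.0835] [3.142 0.    3.128] F [-0.02  0.36  0.19] t 14.65
side (array([ 0.4876,  0.047 , -0.0258, 72.0613, 54.1454]), 0.81)
wrist (array([ 0.4869,  0.0422, -0.0156, 76.19  , 35.0689]), 0.63)
```

Request:
carry_out --commands '[[0.894,[5,-1,15],[0,0,0]],[0.894,[0,0,30],[0,0,0]],[0.894,[0,0,22],[0,0,0]],[0.894,[0,0,10],[0,0,0]],[0.894,[0,0,2.5],[0,0,0]],[0.894,[0,0,0],[0,0,0]]]'

```text
time_s: 15.6
ee_pos: [0.4285, 0.0402, 0.0045]
eef_rot: [3.142, 0.001, 3.129]
force: [0.6, -0.5, -0.4]
grip_width: 0.0101
grip_force: 0.0
```

```bash
python3 go.py .563 .040 .004 3.131
python3 - <<'E'
from fit import *
c=ctrl.camera("wrist");cv2.imwrite("pics/push0.png",c["img"]); print(padpose(c,"wrist",proj(c,[.4855,.037,.016])[0]))
E
```

```text
shift mm [-134.5    1.4    0.6] rot [ 0.     0.001 -0.002] at [0.4285 0.0402 0.0045] [3.142e+00 1.000e-03 3.129e+00] F [ 0.62 -0.49 -0.44] t 15.6
(array([ 0.4642,  0.0408, -0.0118, 35.6605, 13.9055]), 0.88)
```

View pics/push0.png

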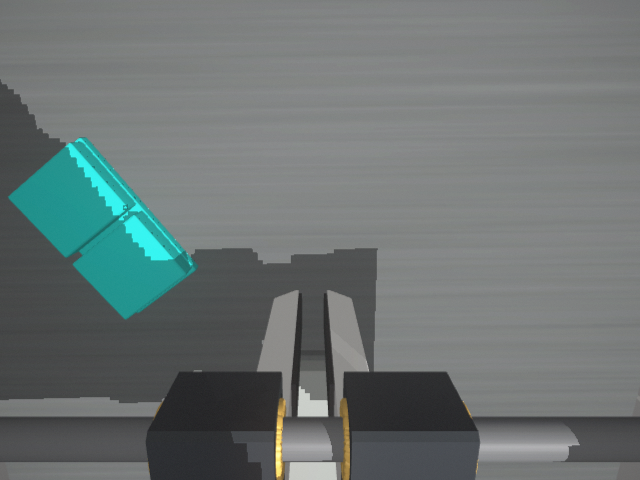

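Request:
carry_out --commands '[[0.894,[-8,0,0],[0,0,0]],[0.894,[-6,0,0],[0,0,0]],[0.894,[-6,0,0],[0,0,0]],[0.894,[-8,0.3,0],[0,0,0]],[0.894,[-8,0.3,0],[0,0,0]],[0.894,[-8,0.3,0],[0,0,0]],[0.894,[-8,0.3,0],[0,0,0]],[0.894,[-8,0.3,0],[0,0,0]],[0.894,[-6,0,0],[0,0,0]],[0.894,[-3,0,0],[0,0,0]]]'

```text
time_s: 16.95
ee_pos: [0.4974, 0.0409, 0.0039]
eef_rot: [-3.142, -0.0, 3.13]
force: [-2.6, 0.5, 1.8]
grip_width: 0.0097
grip_force: 1.3
```

```bash
python3 go.py .563 .040 .004 3.131
python3 - <<'E'
from fit import *
c=ctrl.camera("side");a=c["img"];t=ctrl.camera("top")["img"]
print(padpose(c,"side",proj(c,[.545,.04,.01])[0]))
cv2.imwrite("pics/push1.png",np.hstack([cv2.resize(a[200:360,260:420],(400,400),interpolation=2),cv2.resize(t[180:340,240:400],(400,400),interpolation=2)]))
E
```

```text
shift mm [-65.6  -0.1  -0.1] rot [-0.    -0.    -0.001] at [0.4974 0.0409 0.0039] [-3.142 -0.     3.13 ] F [-2.65  0.55  1.77] t 16.95
(array([ 0.5423,  0.0486,  0.006 , 71.044 , 55.4231]), 0.89)
```

View pics/push1.png

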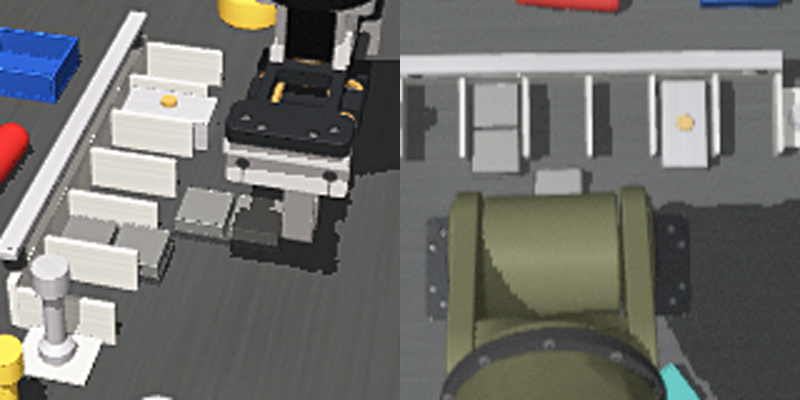

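In the top crop the pad spans x 536 to 582, centred on the third gap between dividers at 526 and 590, and it is straight. I'm pushing in.

Request:
carry_out --commands '[[0.894,[-5,0,0],[0,0,0]],[0.894,[-6,0,0],[0,0,0]],[0.894,[-6,0,0],[0,0,0]],[0.894,[-6,0,0],[0,0,0]],[0.894,[-6,0,0],[0,0,0]],[0.894,[-6,0,0],[0,0,0]],[0.894,[-6,0,0],[0,0,0]],[0.894,[-6,0,0],[0,0,0]],[0.894,[-5,0,0],[0,0,0]],[0.894,[-3,0,0],[0,0,0]]]'

```text
time_s: 18.35
ee_pos: [0.5524, 0.0402, 0.0039]
eef_rot: [3.142, 0.0, 3.13]
force: [-2.4, 0.4, 1.3]
grip_width: 0.01
grip_force: 1.0
```

Request:
carry_out --commands '[[0.894,[-2,0,0],[0,0,0]],[0.894,[-2,0,0],[0,0,0]],[0.894,[-1,0,0],[0,0,0]],[0.894,[0,0,0],[0,0,0]]]'

```text
time_s: 18.85
ee_pos: [0.5572, 0.0402, 0.004]
eef_rot: [3.142, 0.0, 3.13]
force: [-1.7, -0.3, 0.0]
grip_width: 0.0101
grip_force: 0.4
```

Not yet at the stop, so I'm continuing in 1 mm steps.

Request:
carry_out --commands '[[0.894,[-1,0,0],[0,0,0]],[0.894,[-1,0,0],[0,0,0]],[0.894,[-1,0,0],[0,0,0]],[0.894,[-1,0,0],[0,0,0]]]'

```text
time_s: 19.35
ee_pos: [0.5612, 0.0401, 0.0039]
eef_rot: [-3.142, -0.0, 3.13]
force: [-2.5, -0.1, 0.1]
grip_width: 0.0098
grip_force: 0.9
```

Request:
carry_out --commands '[[0.894,[-1,0,0],[0,0,0]],[0.894,[-0.5,0,0],[0,0,0]]]'

```text
time_s: 19.6
ee_pos: [0.5627, 0.0401, 0.0039]
eef_rot: [-3.142, -0.0, 3.13]
force: [-2.0, 1.3, 0.0]
grip_width: 0.0097
grip_force: 0.9
```

Request:
carry_out --commands '[[0.894,[-1,0,0],[0,0,0]],[0.894,[-0.5,0,0],[0,0,0]]]'

```text
time_s: 19.85
ee_pos: [0.5642, 0.0401, 0.0039]
eef_rot: [-3.142, 0.0, 3.13]
force: [-1.6, -0.2, -0.7]
grip_width: 0.01
grip_force: 0.9
```

Request:
carry_out --commands '[[0.894,[-0.5,0,0],[0,0,0]],[0.894,[-0.5,0,0],[0,0,0]]]'

```text
time_s: 20.1
ee_pos: [0.5651, 0.0401, 0.0039]
eef_rot: [3.142, -0.0, 3.13]
force: [-3.9, -0.4, 0.7]
grip_width: 0.0098
grip_force: 1.6
```

Request:
carry_out --commands '[[0.894,[-0.5,0,0],[0,0,0]],[0.894,[-0.5,0,0],[0,0,0]]]'

```text
time_s: 20.35
ee_pos: [0.5654, 0.0401, 0.0038]
eef_rot: [-3.142, -0.002, 3.13]
force: [-7.4, 0.4, 3.1]
grip_width: 0.0099
grip_force: 4.2
```

Request:
carry_out --commands '[[0.894,[-0.5,0,0],[0,0,0]],[0.894,[-0.5,0,0],[0,0,0]]]'

```text
time_s: 20.6
ee_pos: [0.5657, 0.0401, 0.0036]
eef_rot: [-3.142, -0.004, 3.13]
force: [-12.7, -0.0, 7.3]
grip_width: 0.0103
grip_force: 6.7
```

The pad is home: the force rises with almost no motion. I'm backing straight off and then up.

Request:
carry_out --commands '[[0.894,[4,0,0],[0,0,0]],[0.894,[20,0,0],[0,0,0]],[0.894,[40,0,0],[0,0,0]],[0.894,[0,0,-30],[0,0,0]],[0.894,[0,0,-50],[0,0,0]],[0.894,[40,0,-50],[0,0,0]],[0.894,[40,40,-40],[0,0,0]],[0.894,[0,50,0],[0,0,0]],[0.894,[0,50,0],[0,0,0]],[0.894,[0,50,0],[0,0,0]]]'

```text
time_s: 21.85
ee_pos: [0.4304, 0.2295, 0.1694]
eef_rot: [3.141, 0.002, 3.13]
force: [0.3, -0.2, 0.0]
grip_width: 0.0098
grip_force: 0.0
```

Run:
```python
from fit import *
s=ctrl.camera("side");t=ctrl.camera("top")
for n in("top","side"):
  for k in("pad","stored_pad"): print(n,k,[(np.round(r["at"],3).tolist(),round(r["score"],2)) for r in ctrl.place_of(k,n)[:4]])
o=ctrl.get_obs();print(o["ee_pos"],o["joint_vel"],o["force"],o["time_s"])
cv2.imwrite("pics/end.png",np.hstack([cv2.resize(s["img"][200:360,220:380],(400,400),interpolation=2),cv2.resize(t["img"][180:340,200:360],(400,400),interpolation=2)]))
```

```text
top pad [([0.605, 0.037, 0.0], 0.62), ([0.39, -0.044, -0.007], 0.62), ([0.652, 0.014, 0.062], 0.22)]
top stored_pad [([0.613, -0.152, 0.002], 0.72), ([0.611, 0.089, 0.004], 0.57)]
side pad [([0.614, 0.038, -0.002], 0.91), ([0.39, -0.048, 0.001], 0.82)]
side stored_pad [([0.608, 0.092, 0.002], 0.78)]
[0.4304 0.227  0.1689] [-0.0125 -0.0037  0.0013 -0.0007  0.0038  0.0048] [-0.5204 -0.6428 -0.1948] 22.15
```

View pics/end.png

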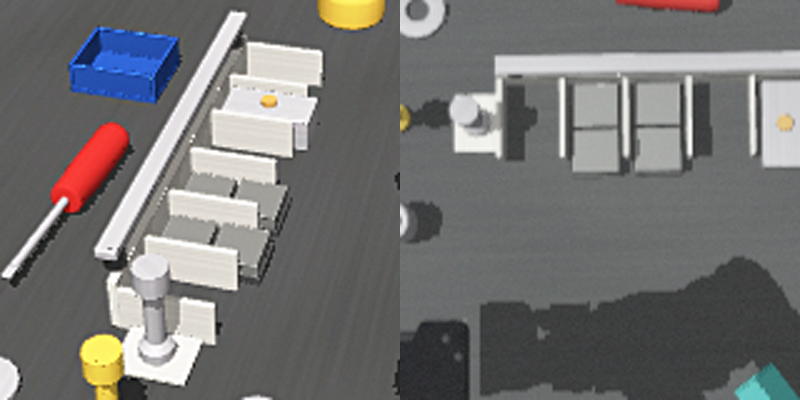

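The pad sits in the third gap at crop (658,127), level with the stored home pad at (597,127). Everything else is in place and the arm is clear.

```bash
python3 -c "
from station import ctrl
print(ctrl.hand_in())"
```

```text
the job is handed in; nothing more can be done
None
```

The job is done and handed in: I ran the closed fingertips along the rail from behind the first gap to behind the third, then pushed the loose pad flat into the third gap until it stopped against the back plate, left everything else in place, and finished clear at about 22 s.

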